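Pin the roller hubs to the film carrier

TASK

A brown bakelite hub is already waiting over the round hole of the film carrier plate in the vise. Set the loose hub with the open bore squarely on top of it so that their holes line up, then drop the long steel spindle down through both hubs and the plate until its flange rests on the top hub, and let go.

Things in the scene. Friction and masses are not known exactly. Their poses are not given: they have to be found in the camera images.
- carrier_hole (a point): Centre of the round through hole in the level aluminium film carrier plate (100 x 130 mm, 8 mm thick) held in the jaws of the small green vise; the point lies in the plate's upper face, about 105 mm above the bench, z up. The hole is 28 mm across; the plate's other opening, rectangular, is the film window. The vise is fixed. Below the hole is free space for 50 mm.
- hub_on_plate (a point): Centre (half-way up) of the brown bakelite hub that stands loose on the plate over the round hole, up to 4 mm off its centre: a plain ring 52 mm outside diameter, 24 mm high, with a 28 mm bore right through; z is its bore axis, up. It weighs about 60 g.
- hub_loose (a point): Centre (half-way up) of the loose bakelite hub standing on the bench, the same ring: 52 mm outside diameter, 24 mm high, 28 mm through bore, z its bore axis, up, about 60 g. In the same row stand, 80 mm or more away centre to centre, a blank bakelite disc of the same size without a bore, and a white ceramic lamp socket; neither is needed.
- spindle_long (a point): Centre of the grip knob (20 mm diameter, 30 mm tall) of the long steel spindle, z up its shank. Flange below: 44 mm diameter, 5 mm thick, underside 20 mm below this point. Shank: 14 mm diameter, foot 102 mm below this point. 160 g. Stands 20 mm deep with slight play in a fixed dark wood rack 40 mm high; lift straight up. The like spindle 90 mm beside it has a 45 mm shank: too short.
Not all that is in view belongs to the job. Leave any pink look-alike of the part that bears spindle_long alone. What is shaped like the part that bears hub_loose but orange is not meant.

How it is judged (in metres and radians):
On the way:
1. the loose hub stands on the hub on the plate, bores lined up (horizontal distance between hub_loose and hub_on_plate below 0.012 m and z of hub_loose in the frame of hub_on_plate between 0.02 and 0.028 m and angle between hub_loose's own z axis and vertical below 0.12 rad), for 0.2 s.
At the end, for the whole second after the job is handed in: First hub flat on the plate within 15 mm of the hole, loose hub on it with centres within 15 mm, long spindle upright (7 degrees) through both and the plate, within 12 mm of the hole's centre, flange down on the top hub (5 mm) (horizontal distance between hub_loose and hub_on_plate below 0.015 m and z of hub_loose in the frame of hub_on_plate between 0.02 and 0.028 m and z of hub_on_plate in the frame of carrier_hole between 0.008 and 0.016 m and horizontal distance between hub_on_plate and carrier_hole below 0.015 m and horizontal distance between spindle_long and carrier_hole below 0.012 m and z of spindle_long in the frame of carrier_hole between 0.063 and 0.073 m and angle between spindle_long's own z axis and vertical below 0.12 rad); the robot touches nothing.
It also fails if it takes over 54 s, if anything falls off the work surface, if the arm or the gripper's body presses on something with over 40 N, if the wrist force passes 120 N, or if a joint passes its speed limit or range.

ROBOT

A 7-joint arm with a two-finger parallel gripper is mounted at the origin on the work surface. World frame = base frame: x ahead of the robot, y to its left, z up, the work surface at z = 0. Lengths are in mm, angles in rad, forces in N, time in s.
With the tool pointing down it reaches from about 400 to 925 mm from the base axis. Payload 4.1 kg.
Tool frame: the origin (TCP) lies midway between the tips of the shut fingers; the grasp point (between the pads) lies 19 mm behind it; z points along the fingers, y is the direction in which the jaws open and shut (so a half turn about z gives the same grasp; the last joint's range is limited). The gripper opens to 85 mm and grips with 20 to 120 N. Pads are 22 mm wide; open, the fingers measure 114 mm over their backs; the gripper's body (76 mm by 85 mm) begins 54 mm behind the grasp point. The pads swing forward as they close: fully open they stand 13 mm farther back than shut.
Start: joints at [1.079, 0.398, 0.045, 1.537, -0.019, 1.207, -0.051], TCP at [248.845, -600.521, 194.147] pointing down, gripper open.
Joint ranges: [-2.82, 2.82], [-0.49, 2.23], [-1.37, 1.46], [0, 2.46], [-1.36, 4.5], [0.23, 2], [-2.94, 2.94]. Speed limits (rad/s): [2.57, 2.57, 3.14, 3.14, 3.14, 3.14, 3.14].

INTERFACE

Orientations are given as a rotation vector (axis times angle).
In Python, from plant import get_state, camera, camera_model, finish_job, recognise, landmark_of gives the robot as it stands. The module is installed in compiled form; this text tells all that it offers.
- The arm moves only by the tool drive_tool, never from a script. Its argument "moves" is a list of rows, each a list of 3 entries, a list of its own where there are three numbers: the shift along the world's x, y, z in m, then the turn about the world's z in rad, then the opening, from -1 (shut) to 1 (fully open), so that 0 is half open. A call has 1 to 8 rows; each row is the pose to reach, as a shift and turn from the pose commanded when the call began; what a row does not reach only later rows make up. A row lasts 1/8 s, in which the tool goes at most 62.5 mm and 10.7 degrees, less where a joint would pass 70% of its speed; a pose out of reach is approached as far as the arm can. A call with a gripper value outside its range is refused whole. The fingers move at their own pace and stop on an object; "force" is the grip in N (left out, the last holds). Time passes only in rows, so rows that repeat a pose let the fingers close. It gives the time, the measured TCP pose, the force and the opening at its end, in the units of the state.
- get_state(): the state, without advancing time (a new reading comes with each control period).
- camera(name): name is "scene" or "top" or "wrist"; returns (picture, depth): 400x640x3 uint8, red, green, blue; 400x640 float32, mm along the optical axis (not along the pixel's ray), 0 where there is no reading.
- camera_model(name): a dict with "fx", "fy", "cx", "cy" (pixels), "world_to_cam" (4x4, takes a point from world to camera coordinates); the wrist camera has in their place "T_tool_cam" (4x4, takes a point from camera to tool coordinates, whose origin is the TCP and whose axes are the flange's). Camera axes: x right, y up, looking along -z (the intrinsics and any distortion apply to the point x, -y, -z); pixel columns grow to the right and rows downward; lengths in mm; the calibration is good to about 2 mm. A picture is of the moment at which its call begins: read the wrist's pose just before it. camera_model takes no time and is no camera call.
- finish_job(): hands the job in, once; it reports no verdict.
Trained networks look in the newest picture that a camera, given by its name, has taken for a name from the list of things; names that differ only in an ending like _2 or _b are one class to them, and where a whole thing is asked for, a point or a joint stands for the part that bears it (a point fixed in the world has none). Each returns a list of dicts, best first, with "score" (0 to 1); they miss things now and then, are a little off and sometimes report something else, mostly with a low value. They report only what shows in the picture. A call takes as long as a camera call. They do not tell look-alikes from the thing itself.
- recognise(camera, target): "location" ([x, y, z] in mm, in world coordinates, good to about 4 mm: the middle of the surface that is visible of it).
- landmark_of(camera, target): "location" ([x, y, z] in mm, in world coordinates, good to about 4 mm: a listed point, or the origin of a listed thing).
The state is a dict: "t": time; "q": joint angles; "qvel": joint speeds; "joint_efforts": joint torques, N m; "eef_pos": TCP position; "eef_rot": TCP orientation; "ft_force": force on the tool from outside, world axes, zero at the start; "wrist_torque": the same for the moment, N m; "grip_width": opening from 0.0 (shut) to 1.0 (fully open).
Only numpy, scipy, OpenCV 4.12 (cv2) and the standard library are available. Lean on these libraries where they do the work, as an engineer would, in place of code of your own. Each camera call takes 0.05 s, during which the arm holds its last target.

## Working session

There is one attempt and no reset: what is moved stays moved. The work goes in short steps, Python scripts to look and compute and a tool call to move; the robot and the scene stay as the last step left them, time stands still between calls to the robot, and variables do not carry over. Pictures are saved under pics/ and viewed, and the job is handed in when it is done.

Besides the shell and the picture viewer there is one more tool, called after "Emit:" as name(argument=value, ...) on one line, values as JSON. drive_tool: Moves the arm, as the interface text tells. Its arguments: {"type":"object","properties":{"moves":{"type":"array"},"force":{"type":"number"}},"required":["moves"]}

```bash
mkdir -p pics; cat > h.py <<'E'
import numpy as np, cv2
from plant import *
def save(cam,name):
    p,d=camera(cam); cv2.imwrite('pics/'+name+'.png',p[:,:,::-1]); np.save('pics/'+name+'.npy',d); return p,d
def toworld(cam,u,v,z):
    m=camera_model(cam); pc=np.array([(u-m['cx'])/m['fx']*z,-(v-m['cy'])/m['fy']*z,-z,1.])
    return (np.linalg.inv(np.array(m['world_to_cam']))@pc)[:3]
E
python3 - <<'E'
from h import *
s=get_state(); print({k:np.round(v,3).tolist() for k,v in s.items()})
for c in ['scene','top']:
    save(c,c+'0'); print({k:np.round(v,2).tolist() for k,v in camera_model(c).items()})
    for t in ['carrier_hole','hub_on_plate','hub_loose','spindle_long']:
        for r in landmark_of(c,t): print(c,t,r)
print(camera_model('wrist'))
E
```

```text
{'t': 0.0, 'q': [1.079, 0.399, 0.045, 1.538, -0.019, 1.207, -0.051], 'qvel': [0.001, -0.001, -0.001, 0.0, 0.001, 0.001, -0.002], 'joint_efforts': [0.0, -47.512, 1.364, -25.422, 0.011, 0.009, 0.0], 'eef_pos': [248.595, -599.848, 193.081], 'eef_rot': [-3.079, -0.613, 0.001], 'ft_force': [-0.005, 0.494, -0.458], 'wrist_torque': [0.014, 0.007, -0.001], 'grip_width': 0.998}
{'fx': 428.24, 'fy': 428.24, 'cx': 312.04, 'cy': 196.94, 'world_to_cam': [[-0.35, 0.94, -0.02, 211.32], [-0.54, -0.19, 0.82, 192.8], [0.76, 0.3, 0.57, -1301.42], [0.0, 0.0, 0.0, 1.0]]}
scene carrier_hole {'location': [560.5, 245.9, 103.8], 'score': 0.97}
scene hub_on_plate {'location': [556.6, 243.6, 117.4], 'score': 0.97}
scene hub_loose {'location': [444.8, -12.4, 12.6], 'score': 0.97}
scene hub_loose {'location': [514.0, -331.2, 123.8], 'score': 0.69}
scene hub_loose {'location': [353.6, 39.6, 16.4], 'score': 0.65}
scene hub_loose {'location': [559.4, 240.9, 108.1], 'score': 0.38}
scene spindle_long {'location': [511.1, -330.4, 122.8], 'score': 0.8}
scene spindle_long {'location': [608.6, -379.0, 103.2], 'score': 0.
[... 348 characters left out ...]
ion': [441.2, -10.1, 12.7], 'score': 0.64}
top hub_loose {'location': [349.1, 38.3, 12.9], 'score': 0.58}
top spindle_long {'location': [606.3, -376.6, 100.7], 'score': 0.74}
top spindle_long {'location': [513.4, -333.4, 128.7], 'score': 0.57}
{'fx': 347.5955028682088, 'fy': 347.5955028682088, 'cx': 314.07569109131794, 'cy': 199.790335342701, 'T_tool_cam': array([[ 9.02071693e-04,  9.61017511e-01,  2.76486038e-01,
         7.02549792e+01],
       [ 9.99999591e-01, -8.85552566e-04, -1.84601729e-04,
         5.88787012e-01],
       [ 6.74374267e-05,  2.76486092e-01, -9.61017917e-01,
        -1.80802093e+02],
       [ 0.00000000e+00,  0.00000000e+00,  0.00000000e+00,
         1.00000000e+00]])}
```

View pics/scene0.png

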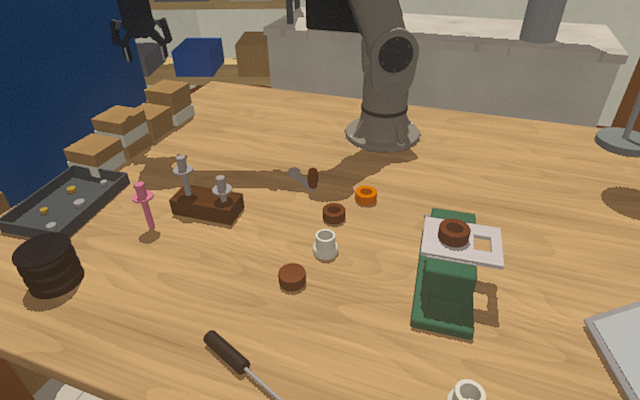

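View pics/top0.png

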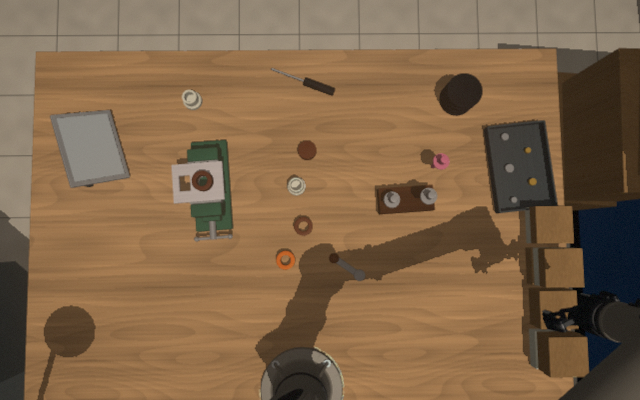

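The top view shows the brown bored hub at (303,225) and the orange look-alike at (286,260). The blank disc is at (307,150), the socket at (297,186), and the plate with its hub at (203,180). The rack has spindles at (392,200) and (428,196), and the pink one is at (440,161). I'll refine these positions with depth.

```bash
cat >> h.py <<'E'
def cloud(cam,d):
    m=camera_model(cam); v,u=np.mgrid[0:400,0:640]
    pc=np.stack([(u-m['cx'])/m['fx']*d,-(v-m['cy'])/m['fy']*d,-d,np.ones_like(d)],-1)
    return (pc@np.linalg.inv(np.array(m['world_to_cam'])).T)[...,:3]
E
python3 - <<'E'
from h import *
for c in ['scene','top']:
    d=np.load(f'pics/{c}0.npy'); P=cloud(c,d)
    def rep(n,x,y,r,z0,z1):
        m=(d>0)&(np.hypot(P[...,0]-x,P[...,1]-y)<r)&(P[...,2]>z0)&(P[...,2]<z1)
        q=P[m]
        if len(q)<5: print(c,n,len(q));return
        (cx,cy),rad=cv2.minEnclosingCircle(q[:,:2].astype(np.float32))
        print(c,n,len(q),'med',np.median(q,0).round(1),'min',q.min(0).round(1),'max',q.max(0).round(1),'circ',round(cx,1),round(cy,1),round(rad,1))
    rep('bench',443,80,20,-20,20)
    rep('hub',443,-11,42,17,40)
    rep('hubplate',557,245,42,120,150)
    rep('plate',557,245,90,95,112)
    rep('knobL',512,-332,40,125,150)
    rep('flangeL',512,-332,40,95,115)
    rep('knobS',512,-250,45,80,130)
    rep('rack',512,-290,75,30,50)
E
python3 - <<'E'
import cv2
a=cv2.imread('pics/scene0.png'); 
cv2.imwrite('pics/c1.png',cv2.resize(a[130:300,120:520],None,fx=2,fy=2,interpolation=3))
E
```

```text
scene bench 167 med [443.2  79.8   0.8] min [423.3  60.3  -1.7] max [461.9  99.8   4.1] circ 443.1 80.1 19.9
scene hub 266 med [446.8  -6.9  24.2] min [416.3 -32.7  17.1] max [470.1  17.7  27.4] circ 442.5 -7.5 27.7
scene hubplate 524 med [565.3 245.4 129. ] min [532.5 219.2 120. ] max [586.8 270.8 131.7] circ 559.7 244.2 27.2
scene plate 3450 med [584.5 258.1 104.9] min [469.3 192.2  95.1] max [646.9 327.  112. ] circ 557.0 245.0 90.0
scene knobL 75 med [ 520.2 -331.4  135.5] min [ 507.7 -344.8  125.4] max [ 525.3 -325.7  139.2] circ 515.7 -335.3 10.9
scene flangeL 157 med [ 522.  -328.9  107.6] min [ 492.8 -356.4   95.3] max [ 537.8 -313.7  114.6] circ 515.3 -335.1 22.6
scene knobS 107 med [ 514.8 -241.9   93.8] min [ 501.8 -254.8   80.1] max [ 520.1 -235.8  102.7] circ 511.8 -244.6 10.5
scene rack 1174 med [ 522.7 -290.    40.6] min [ 473. -364.   30.] max [ 552.7 -215.3   49.6] circ 512.4 -289.8 74.6
top bench 161 med [4.436e+02 7.930e+01 2.000e-01] min [424.2  62.1  -5.6] max [460.7  99.1   6.2] circ 443.0 80.1 19.9
top hub 194 med [440.8 -10.9  24. ] min [417.3 -35.6  18.5] max [464.2  14.   30.3] circ 440.8 -11.3 25.6
top hubplate 249 med [556.6 240.5 128.6] min [531.2 215.8 120.3] max [583.  266.7 134.9] circ 557.0 241.4 26.0
top plate 2347 med [553.1 248.3 103.7] min [469.2 189.1  95. ] max [644.7 323.9 111.9] circ 557.0 244.8 89.9
top knobL 54 med [ 512.3 -337.4  137.8] min [ 503.3 -348.7  127. ] max [ 521.4 -329.2  142.4] circ 512.2 -339.1 10.1
top flangeL 160 med [ 511.  -334.8  107.2] min [ 492.9 -361.    99.7] max [ 534.7 -318.2  113.2] circ 513.0 -339.2 21.9
top knobS 53 med [ 507.5 -247.4   99.2] min [ 497.8 -258.4   80.2] max [ 515.6 -239.7  106.4] circ 507.7 -249.7 10.2
top rack 970 med [ 506.3 -293.5   40.3] min [ 471.5 -361.4   30. ] max [ 547.6 -218.2   48.4] circ 511.7 -289.9 74.9
```

View pics/c1.png

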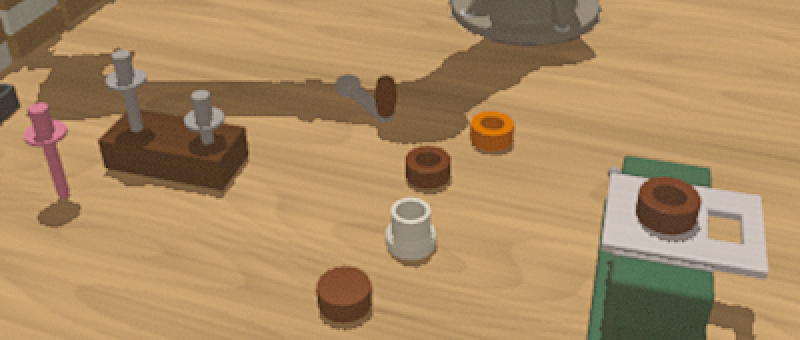

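The crop confirms the pick: the brown ring at (428,165) is the loose hub, and the tall spindle at (122,75) is the long one. The network and depth fits agree within about 4 mm:

| Point | x (mm) | y (mm) |
|---|---|---|
| Loose hub | 442 | −9.5 |
| Hub on plate | 558.5 | 243 |
| Long knob | 514 | −337 |

Next I move above the loose hub.

Emit:
drive_tool(moves=[[[0.193,0.59,-0.01],-0.393,1],[[0.193,0.59,-0.01],-0.393,1],[[0.193,0.59,-0.01],-0.393,1],[[0.193,0.59,-0.01],-0.393,1],[[0.193,0.59,-0.01],-0.393,1],[[0.193,0.59,-0.01],-0.393,1],[[0.193,0.59,-0.01],-0.393,1],[[0.193,0.59,-0.01],-0.393,1]], force=40)

```text
t: 1.5
eef_pos: [404.9, -123.6, 186.6]
eef_rot: [3.141, -0.001, 0.002]
ft_force: [1.5, -0.8, 0.3]
grip_width: 0.999
```

Emit:
drive_tool(moves=[[[0.037,0.115,-0.03],0,1],[[0.037,0.115,-0.03],0,1],[[0.037,0.115,-0.03],0,1],[[0.037,0.115,-0.03],0,1]])

```text
t: 2.0
eef_pos: [441.2, -11.1, 156.2]
eef_rot: [3.141, -0.0, -0.0]
ft_force: [-0.5, -0.6, 0.3]
grip_width: 0.999
```

```bash
cat >> h.py <<'E'
from scipy.spatial.transform import Rotation as Ro
def wcloud(name):
    s=get_state(); p,d=save('wrist',name); m=camera_model('wrist')
    T=np.eye(4); T[:3,:3]=Ro.from_rotvec(s['eef_rot']).as_matrix(); T[:3,3]=s['eef_pos']
    v,u=np.mgrid[0:400,0:640]
    pc=np.stack([(u-m['cx'])/m['fx']*d,-(v-m['cy'])/m['fy']*d,-d,np.ones_like(d)],-1)
    P=(pc@(T@m['T_tool_cam']).T)[...,:3]; P[d<=0]=np.nan
    return s,p,P
def rep(P,x,y,r,z0,z1):
    m=(np.hypot(P[...,0]-x,P[...,1]-y)<r)&(P[...,2]>z0)&(P[...,2]<z1)
    q=P[m]; (cx,cy),rad=cv2.minEnclosingCircle(q[:,:2].astype(np.float32))
    print(len(q),'med',np.median(q,0).round(1),'min',q.min(0).round(1),'max',q.max(0).round(1),'circ',round(cx,1),round(cy,1),round(rad,1))
E
python3 - <<'E'
from h import *
s,p,P=wcloud('w1'); print(s['t'],s['eef_pos'],s['eef_rot'])
rep(P,442,-9.5,38,19,30)
for r in landmark_of('wrist','hub_loose'): print(r)
E
```

```text
2.0 [441.15589744 -11.06187528 156.15882243] [ 3.14078731e+00 -3.30975060e-04 -3.30136430e-04]
1749 med [443.  -10.7  24.7] min [416.  -35.8  19. ] max [467.8  15.2  26.7] circ 441.9 -10.4 25.9
{'location': [350.2, 38.9, 9.9], 'score': 0.85}
{'location': [443.7, -8.8, 12.8], 'score': 0.68}
```

View pics/w1.png

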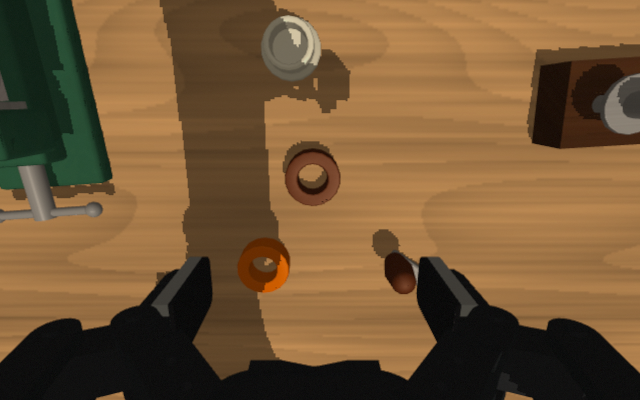

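The wrist view shows the loose hub at (313,177), centred between the fingers. Its depth circle is at (441.9, −10.4) with r 25.9 mm, which matches its size. I'll check that the surroundings are clear before going down.

```bash
python3 - <<'E'
from h import *
for c in ['scene','top']:
    d=np.load(f'pics/{c}0.npy'); P=cloud(c,d); P[d<=0]=np.nan
    for n,(x,y,r) in dict(near=(442,-10,75),tool=(365,-75,40),sock=(530,0,35)).items():
        m=(np.hypot(P[...,0]-x,P[...,1]-y)<r)&(P[...,2]>12)
        if n=='near': m&=np.hypot(P[...,0]-x,P[...,1]-y)>32
        q=P[m]; print(c,n,len(q), len(q) and (q.min(0).round(),q.max(0).round()))
E
```

```text
scene near 0 0
scene tool 200 (array([ 348., -110.,   12.]), array([370., -77.,  65.]))
scene sock 172 (array([536., -15.,  14.]), array([564.,  31.,  46.]))
top near 0 0
top tool 80 (array([ 339., -105.,   14.]), array([366., -81.,  68.]))
top sock 116 (array([528., -17.,  12.]), array([564.,  30.,  48.]))
```

Emit:
drive_tool(moves=[[[0.001,0.001,-0.06],0,1],[[0.001,0.001,-0.11],0,1],[[0.001,0.001,-0.14],0,1],[[0.001,0.001,-0.152],0,1],[[0.001,0.001,-0.152],0,-0.2],[[0.001,0.001,-0.152],0,-1],[[0.001,0.001,-0.152],0,-1],[[0.001,0.001,-0.152],0,-1]], force=40)

```text
t: 3.1
eef_pos: [442.9, -9.4, 4.8]
eef_rot: [3.141, -0.0, 0.002]
ft_force: [0.8, -0.4, 0.4]
grip_width: 0.14
```

Emit:
drive_tool(moves=[[[0,0,0],0,-1],[[0,0,0],0,-1],[[0,0,0.02],0,-1],[[0,0,0.06],0,-1],[[0,0,0.12],0,-1],[[0,0,0.18],0,-1],[[0,0,0.23],0,-1],[[0,0,0.23],0,-1]])

```text
t: 4.1
eef_pos: [445.3, -9.1, 238.3]
eef_rot: [3.141, -0.0, 0.014]
ft_force: [-0.5, 0.2, -1.1]
grip_width: -0.001
```

```bash
python3 - <<'E'
from h import *
s,p,P=wcloud('w2'); print(s['t'],s['eef_pos'],s['eef_rot'],s['grip_width'],s['ft_force'])
x,y,z=s['eef_pos']
m=(np.hypot(P[...,0]-x,P[...,1]-y)<38)&(abs(P[...,2]-z)<60)
q=P[m];print(len(q),np.nanmin(q,0),np.nanmax(q,0))
E
```

```text
4.1 [445.30345573  -9.12809544 238.300713  ] [ 3.14066284e+00 -2.99355137e-04  1.43642885e-02] -0.0012885510506195244 [-0.48837228  0.23114617 -1.05051852]
1144 [451.19803849 -23.47612478 279.74511491] [457.06990355   3.75146368 298.29900807]
```

View pics/w2.png

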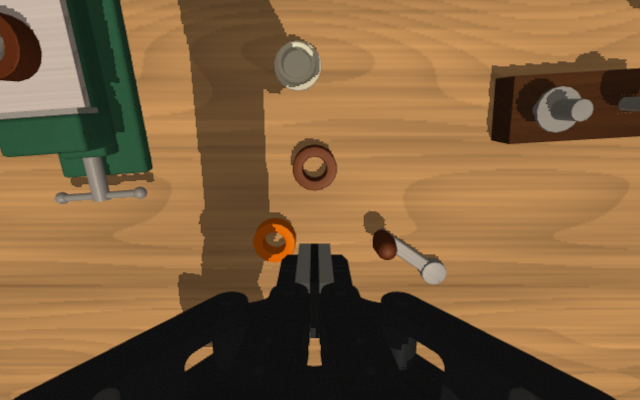

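The fingers closed completely (width 0), so the hub was not gripped. It still shows on the bench at (315,167). I'll measure where it is now and where the fingertips really are.

```bash
python3 - <<'E'
from h import *
d=np.load('pics/w2.npy')
s=get_state(); m=camera_model('wrist')
T=np.eye(4); T[:3,:3]=Ro.from_rotvec(s['eef_rot']).as_matrix(); T[:3,3]=s['eef_pos']
v,u=np.mgrid[0:400,0:640]
pc=np.stack([(u-m['cx'])/m['fx']*d,-(v-m['cy'])/m['fy']*d,-d,np.ones_like(d)],-1)
Pt=(pc@np.array(m['T_tool_cam']).T)[...,:3]; P=(pc@(T@m['T_tool_cam']).T)[...,:3]
rep(P,442,-10,45,17,35)
for r in (235,240,244,248,252,258,265,280,300): print(r,[ (c,Pt[r,c].round(0).tolist()) for c in (302,322)], round(float(d[r,322])))
E
```

```text
1112 med [440.4  -9.9  22.2] min [413.8 -35.3  17. ] max [464.5  14.5  24.5] circ 438.9 -10.5 25.8
235 [(302, [-97.0, -15.0, 236.0]), (322, [-97.0, 11.0, 238.0])] 448
240 [(302, [-104.0, -15.0, 238.0]), (322, [-104.0, 11.0, 237.0])] 449
244 [(302, [11.0, -5.0, -43.0]), (322, [11.0, 4.0, -43.0])] 148
248 [(302, [12.0, -4.0, -48.0]), (322, [12.0, 4.0, -48.0])] 143
252 [(302, [11.0, -4.0, -52.0]), (322, [12.0, 4.0, -52.0])] 140
258 [(302, [11.0, -4.0, -57.0]), (322, [12.0, 4.0, -57.0])] 135
265 [(302, [11.0, -4.0, -63.0]), (322, [11.0, 4.0, -63.0])] 130
280 [(302, [12.0, -3.0, -75.0]), (322, [11.0, 3.0, -74.0])] 119
300 [(302, [12.0, -3.0, -88.0]), (322, [11.0, 3.0, -86.0])] 107
```

```bash
python3 - <<'E'
from h import *
for c in ['scene','top']:
    p,d=save(c,c+'1'); P=cloud(c,d); P[d<=0]=np.nan
    rep(P,442,-10,45,17,35)
    rep(P,445,-9,30,228,260)
a=cv2.imread('pics/scene1.png'); cv2.imwrite('pics/c2.png',cv2.resize(a[60:280,200:460],None,fx=2.5,fy=2.5,interpolation=3))
E
```

```text
262 med [446.9  -7.4  24.2] min [414.7 -33.6  17. ] max [469.6  18.   27.9] circ 442.1 -7.3 27.7
  return _methods._mean(a, axis=axis, dtype=dtype,
  ret = um.true_divide(
Traceback (most recent call last):
  File "h.py", line 23, in rep
    print(len(q),'med',np.median(q,0).round(1),'min',q.min(0).round(1),'max',q.max(0).round(1),'circ',round(cx,1),round(cy,1),round(rad,1))
                                                     ~~~~~^^^
ValueError: zero-size array to reduction operation minimum which has no identity
```

Depth puts the shut fingertips about 43 mm behind the reported TCP. They therefore closed at about z 48, above the 24 mm hub, and the hub has not moved. I'll cross-check this with the fixed cameras.

```bash
python3 - <<'E'
from h import *
s=get_state(); print(s['eef_pos'])
for c in ['scene','top']:
    p,d=save(c,c+'2'); P=cloud(c,d); P[d<=0]=np.nan
    for r in (25,45):
        m=(np.hypot(P[...,0]-445,P[...,1]+9)<r)&(P[...,2]>60)
        z=P[m][:,2]; print(c,r,len(z),np.sort(z)[:8].round() if len(z) else '', np.median(P[m],0) if len(z) else '')
    m=camera_model(c)
    for z in (238,281):
        q=np.array(m['world_to_cam'])@np.array([445,-9,z,1]); print(z,m['cx']+m['fx']*q[0]/-q[2],m['cy']-m['fy']*q[1]/-q[2])
a=cv2.imread('pics/scene2.png'); cv2.imwrite('pics/c2.png',cv2.resize(a[0:240,220:480],None,fx=2.4,fy=2.4,interpolation=3))
E
```

```text
[442.08379713  -9.40524527 234.03838823]
scene 25 1400 [273. 273. 274. 274. 274. 275. 275. 275.] [454.22022402  -7.79726751 345.21787503]
scene 45 3910 [273. 273. 274. 274. 274. 275. 275. 275.] [456.16610664  -2.36215571 384.5671109 ]
238 334.2059963201963 120.64267570918803
281 334.4510414239568 99.5283856108031
top 25 977 [587. 601. 618. 635. 635. 635. 635. 635.] [444.39775569  -9.02838054 645.65661169]
top 45 2934 [568. 569. 569. 572. 572. 572. 572. 574.] [441.32323211  -9.62041242 646.96383953]
238 299.91599124467865 221.74468596998992
281 299.31396274760306 221.18773914104437
```

View pics/c2.png

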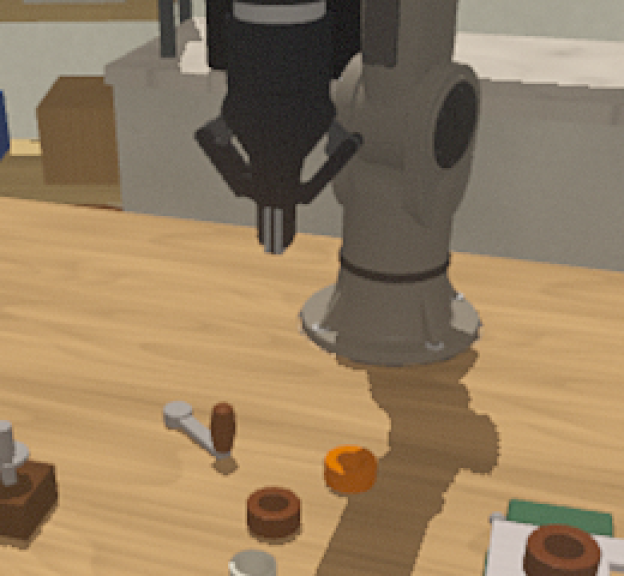

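The scene view shows the fingertips at about z 274 while the state reads 234. So the reported TCP lies about 40 mm beyond the real tips, and I'll subtract 40 mm from every z target. Retry, lower this time.

Emit:
drive_tool(moves=[[[0,-0.001,-0.06],0,1],[[0,-0.001,-0.12],0,1],[[0,-0.001,-0.18],0,1],[[0,-0.001,-0.225],0,1],[[0,-0.001,-0.25],0,1],[[0,-0.001,-0.265],0,1],[[0,-0.001,-0.27],0,1],[[0,-0.001,-0.27],0,1]], force=40)

```text
t: 5.3
eef_pos: [442.6, -10.3, -35.7]
eef_rot: [3.141, -0.0, 0.001]
ft_force: [0.5, 0.2, 0.7]
grip_width: 0.997
```

Emit:
drive_tool(moves=[[[0,0,0],0,-1],[[0,0,0],0,-1],[[0,0,0],0,-1],[[0,0,0],0,-1],[[0,0,0],0,-1]])

```text
t: 5.92
eef_pos: [443.1, -10.4, -34.7]
eef_rot: [3.141, -0.0, 0.002]
ft_force: [-1.5, 0.4, 8.6]
grip_width: 0.6
```

Gripped: width 0.60 is about 51 mm. The 8.6 N upward force shows the tips are just touching the bench. Lift.

Emit:
drive_tool(moves=[[[0,0,0.01],0,-1],[[0,0,0.05],0,-1],[[0,0,0.1],0,-1],[[0,0,0.16],0,-1],[[0,0,0.2],0,-1],[[0.025,0.055,0.2],0,-1],[[0.05,0.11,0.2],0,-1],[[0.075,0.165,0.2],0,-1]])

```text
t: 6.92
eef_pos: [518.0, 155.8, 165.1]
eef_rot: [3.141, -0.002, 0.003]
ft_force: [0.7, -0.3, -0.4]
grip_width: 0.595
```

Emit:
drive_tool(moves=[[[0.02,0.043,0],0,-1],[[0.025,0.055,0],0,-1],[[0.025,0.055,0],0,-1],[[0.025,0.055,0],0,-1]])

```text
t: 7.42
eef_pos: [542.0, 207.3, 164.0]
eef_rot: [3.14, -0.004, -0.001]
ft_force: [0.4, -0.1, -0.9]
grip_width: 0.598
```

```bash
python3 - <<'E'
from h import *
s,p,P=wcloud('w3'); print(s['t'],s['eef_pos'],s['eef_rot'],s['grip_width'],s['ft_force'])
rep(P,558,243,38,123,134)
x,y,z=s['eef_pos']
rep(P,x,y,40,z+25,z+70)
for r in landmark_of('wrist','hub_on_plate'): print(r)
for r in landmark_of('wrist','hub_loose'): print(r)
E
```

```text
7.425 [541.98181414 207.31801137 164.03796914] [ 3.13957764e+00 -3.73140276e-03 -6.98541050e-04] 0.5976670089204762 [ 0.43712579 -0.10604677 -0.86836737]
3683 med [559.8 242.9 129.7] min [532.9 217.2 123. ] max [584.  268.4 132.1] circ 558.2 243.0 26.0
14502 med [547.3 206.8 223.1] min [515.  168.  199.4] max [566.9 245.8 234. ] circ 549.0 206.9 38.9
{'location': [556.0, 247.1, 116.2], 'score': 0.96}
```

View pics/w3.png

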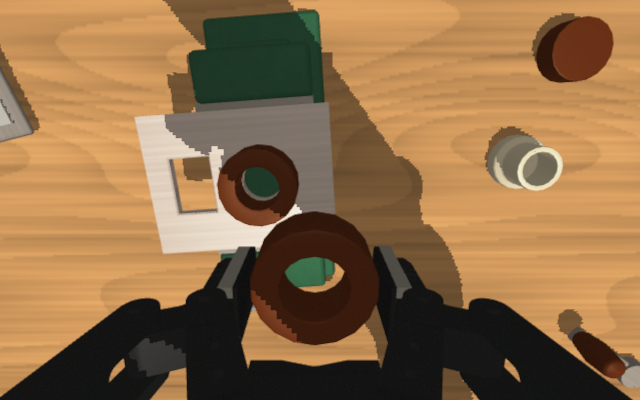

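The wrist view shows the hub held level at (315,278) and the hub on the plate at (259,185). The plate hub's depth circle is (558.2, 243.0), r 26.0. Next I measure the held hub.

```bash
cat > held.py <<'E'
from h import *
import sys
def held(name):
    d=np.load(f'pics/{name}.npy'); s=get_state(); m=camera_model('wrist')
    v,u=np.mgrid[0:400,0:640]
    pc=np.stack([(u-m['cx'])/m['fx']*d,-(v-m['cy'])/m['fy']*d,-d,np.ones_like(d)],-1)
    Pt=(pc@np.array(m['T_tool_cam']).T)[...,:3]
    im=cv2.imread(f'pics/{name}.png').astype(int)
    br=(im[...,2]-im[...,0]>15)&(u>245)&(u<385)&(v>205)&(v<350)&(d<300)&(d>0)
    q=Pt[br]; top=np.percentile(q[:,2],3)
    print('z tool range',np.percentile(q[:,2],[1,5,25,50,75,95]).round(1))
    t=q[q[:,2]<top+5]
    (cx,cy),r=cv2.minEnclosingCircle(t[:,:2].astype(np.float32)); print(len(t),'circ tool',round(cx,1),round(cy,1),round(r,1),t.min(0).round(1),t.max(0).round(1))
held(sys.argv[1])
E
python3 held.py w3
```

```text
z tool range [-60.6 -60.2 -59.5 -58.8 -48.8  57.5]
8949 circ tool -2.2 0.7 27.0 [-27.  -25.  -69.9] [ 24.8  26.4 -55.3]
```

Emit:
drive_tool(moves=[[[0.018,0.036,0],0,-1],[[0.018,0.036,0],0,-1],[[0.018,0.036,-0.03],0,-1],[[0.018,0.036,-0.05],0,-1],[[0.018,0.036,-0.06],0,-1],[[0.018,0.036,-0.06],0,-1]])

```text
t: 8.32
eef_pos: [559.9, 245.0, 103.5]
eef_rot: [3.141, -0.001, -0.002]
ft_force: [0.2, 0.5, -0.1]
grip_width: 0.598
```

```bash
python3 - <<'E'
from h import *
s,p,P=wcloud('w4'); print(s['t'],s['eef_pos'],s['eef_rot'],s['grip_width'],s['ft_force'])
E
python3 held.py w4
```

```text
8.325 [559.89324223 245.01093346 103.50519339] [ 3.14080715e+00 -8.05117301e-04 -1.93137616e-03] 0.5979631727084168 [ 0.16591681  0.52177793 -0.1347678 ]
z tool range [-60.5 -60.1 -59.3 -57.9 -26.5  -2.1]
8958 circ tool -1.3 -0.2 26.7 [-27.3 -25.  -69.9] [ 24.8  26.4 -55.2]
```

View pics/w4.png

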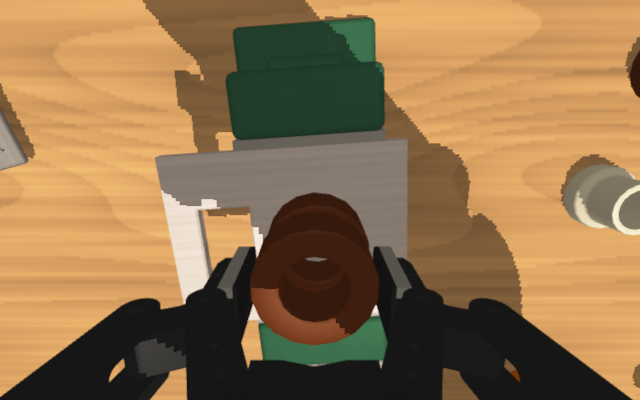

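The held hub now sits right above the plate hub: the upper ring is at (315,287) and the lower one is just behind it. I'll lower the last 9 mm slowly.

Emit:
drive_tool(moves=[[[0,-0.001,-0.003],0,-1],[[0,-0.001,-0.006],0,-1],[[0,-0.001,-0.008],0,-1],[[0,-0.001,-0.008],0,-1]])

```text
t: 8.88
eef_pos: [560.2, 244.6, 96.0]
eef_rot: [3.141, -0.0, -0.0]
ft_force: [-0.6, -0.0, -0.1]
grip_width: 0.598
```

Emit:
drive_tool(moves=[[[0,-0.001,-0.001],0,-1],[[0,-0.001,-0.001],0,-1]])

```text
t: 9.12
eef_pos: [560.3, 243.5, 95.0]
eef_rot: [3.141, -0.0, -0.0]
ft_force: [-0.5, -0.6, -0.7]
grip_width: 0.597
```

Emit:
drive_tool(moves=[[[0,0,-0.001],0,-1],[[0,0,-0.001],0,-1]])

```text
t: 9.38
eef_pos: [560.4, 243.6, 94.4]
eef_rot: [3.141, -0.0, 0.0]
ft_force: [-0.4, -0.9, 1.6]
grip_width: 0.597
```

Emit:
drive_tool(moves=[[[0,0,-0.001],0,-1],[[0,0,-0.001],0,-1]])

```text
t: 9.62
eef_pos: [560.4, 243.7, 94.4]
eef_rot: [3.141, -0.0, 0.001]
ft_force: [-2.8, -1.4, 7.0]
grip_width: 0.597
```

Contact at 7 N. Release and go straight up.

Emit:
drive_tool(moves=[[[0,0,0],0,-0.2],[[0,0,0],0,0.6],[[0,0,0],0,1],[[0,0,0.02],0,1],[[0,0,0.06],0,1],[[0,0,0.12],0,1],[[0,0,0.16],0,1],[[0,0,0.16],0,1]])

```text
t: 10.62
eef_pos: [562.4, 245.6, 258.8]
eef_rot: [-3.138, -0.0, -0.014]
ft_force: [-0.9, 0.2, -0.6]
grip_width: 1.0
```

```bash
python3 - <<'E'
from h import *
s,p,P=wcloud('w5'); print(s['t'],s['eef_pos'],s['grip_width'],s['ft_force'])
rep(P,559,243,45,146,165)
for c in ['scene','top']:
    p,d=save(c,c+'3'); Q=cloud(c,d); Q[d<=0]=np.nan
    try: rep(Q,559,243,45,146,165)
    except Exception as e: print(e)
a=cv2.imread('pics/scene3.png'); cv2.imwrite('pics/c3.png',cv2.resize(a[150:300,370:540],None,fx=3.5,fy=3.5,interpolation=3))
E
```

```text
10.625 [562.43959905 245.55012772 258.78138841] 1.0002016262705282 [-0.88539118  0.17882783 -0.58627234]
2069 med [560.4 242.9 153.7] min [534.  217.2 146. ] max [585.2 267.7 156.2] circ 559.3 242.7 25.9
494 med [566.1 245.  153.1] min [534.4 219.3 146. ] max [587.5 270.3 155.9] circ 560.9 244.2 26.7
204 med [551.8 242.3 152.5] min [533.7 216.5 146.2] max [574.2 267.5 157.9] circ 558.0 241.6 25.9
```

View pics/w5.png

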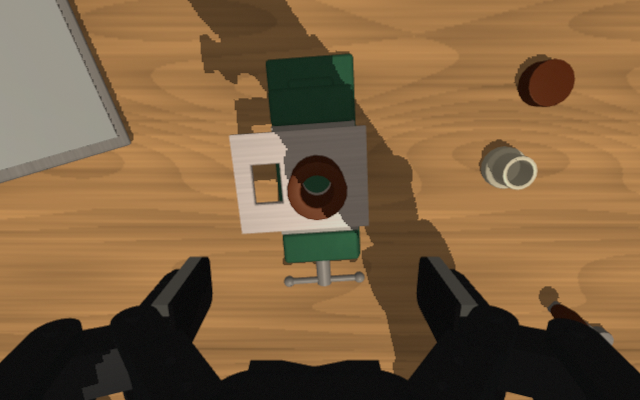

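View pics/c3.png

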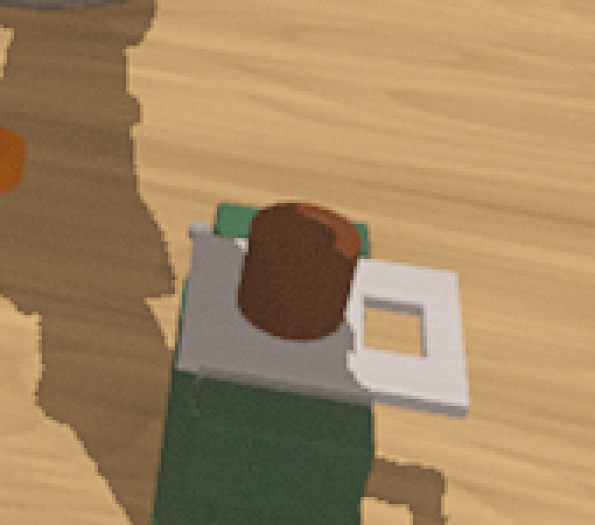

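The stack is good: the top face is at z 153.7 and level, the top hub centre is (559.3, 242.7) against (558.2, 243.0) for the lower hub, and the bore is open at (317,186). On to the spindle.

Emit:
drive_tool(moves=[[[-0.047,-0.581,0],0,1],[[-0.047,-0.581,0],0,1],[[-0.047,-0.581,0],0,1],[[-0.047,-0.581,0],0,1],[[-0.047,-0.581,0],0,1],[[-0.047,-0.581,0],0,1],[[-0.047,-0.581,0],0,1],[[-0.047,-0.581,0],0,1]])

```text
t: 11.78
eef_pos: [518.6, -256.4, 251.6]
eef_rot: [-3.141, 0.0, 0.004]
ft_force: [1.2, -0.6, -0.7]
grip_width: 1.001
```

Emit:
drive_tool(moves=[[[-0.007,-0.084,0],0,1],[[-0.007,-0.084,0],0,1],[[-0.007,-0.084,0],0,1],[[-0.007,-0.084,0],0,1]])

```text
t: 12.28
eef_pos: [513.8, -335.7, 252.6]
eef_rot: [-3.139, -0.005, 0.001]
ft_force: [0.0, 1.2, 0.7]
grip_width: 1.0
```

```bash
python3 - <<'E'
from h import *
s,p,P=wcloud('w6'); print(s['t'],s['eef_pos'],s['eef_rot'],s['q'])
rep(P,514,-337,30,130,145)
rep(P,514,-337,40,98,118)
for r in landmark_of('wrist','spindle_long'): print(r)
E
```

```text
12.275 [ 513.75577922 -335.71846509  252.57143283] [-3.13940751e+00 -5.33737330e-03  6.48527524e-04] [ 0.72276138  0.30732609 -0.27429093  1.53975143  0.08313447  1.30754792
 -1.12845629]
411 med [ 515.1 -338.5  137.7] min [ 504.9 -348.4  130.4] max [ 524.  -328.9  139.3] circ 514.3 -338.5 9.9
1133 med [ 519.7 -337.9  107.9] min [ 492.9 -359.9  102.3] max [ 536.1 -316.7  118. ] circ 514.2 -338.5 22.0
{'location': [513.9, -339.6, 122.3], 'score': 0.83}
{'location': [610.6, -379.5, 104.7], 'score': 0.55}
```

View pics/w6.png

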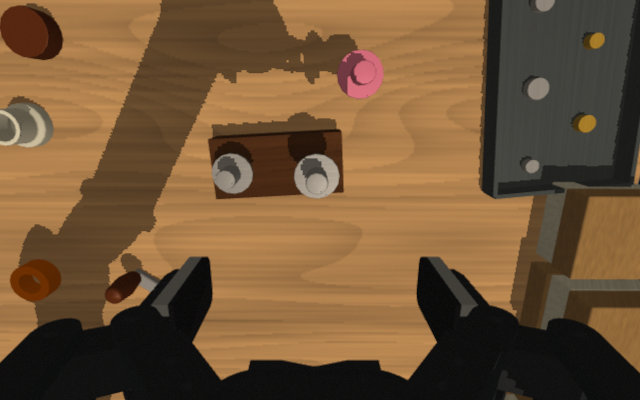

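The long spindle shows at (317,180), the short one at (230,178) and the pink one at (362,72). Depth gives the knob axis at (514.3, −338.5) with its top at 137.7, and the flange is concentric with it. Descend to reported z ≈ 73, which puts the real tips about 5 mm above the flange.

Emit:
drive_tool(moves=[[[0,-0.003,-0.06],0,1],[[0,-0.003,-0.11],0,1],[[0,-0.003,-0.15],0,1],[[0,-0.003,-0.17],0,1],[[0,-0.003,-0.179],0,1],[[0,-0.003,-0.179],0,1]], force=60)

```text
t: 13.12
eef_pos: [513.4, -340.8, 74.3]
eef_rot: [-3.141, -0.002, -0.0]
ft_force: [1.2, 0.2, -0.6]
grip_width: 1.0
```

Emit:
drive_tool(moves=[[[0,0,0],0,-1],[[0,0,0],0,-1],[[0,0,0],0,-1],[[0,0,0],0,-1],[[0,0,0],0,-1]])

```text
t: 13.75
eef_pos: [513.4, -340.8, 74.6]
eef_rot: [-3.141, -0.001, -0.001]
ft_force: [-0.5, 3.3, 4.3]
grip_width: 0.215
```

Gripped: width 0.215 is about 18–20 mm. Lift straight up.

Emit:
drive_tool(moves=[[[0,0.001,0.01],0,-1],[[0,0.001,0.03],0,-1],[[0,0.001,0.07],0,-1],[[0,0.001,0.12],0,-1],[[0,0.001,0.17],0,-1],[[0,0.001,0.19],0,-1],[[0,0.001,0.19],0,-1]])

```text
t: 14.62
eef_pos: [513.6, -341.8, 266.2]
eef_rot: [3.139, -0.001, 0.005]
ft_force: [-0.4, -0.4, -1.8]
grip_width: 0.21
```

```bash
python3 - <<'E'
from h import *
s,p,P=wcloud('w7'); print(s['t'],s['eef_pos'],s['eef_rot'],s['grip_width'],s['ft_force'])
p,d=save('scene','scene4'); Q=cloud('scene',d); Q[d<=0]=np.nan
x,y,z=s['eef_pos']
rep(Q,x,y,30,z-80,z-5); rep(Q,x,y,30,z+15,z+38)
a=cv2.imread('pics/scene4.png'); cv2.imwrite('pics/c4.png',cv2.resize(a[0:240,80:340],None,fx=2.4,fy=2.4,interpolation=3))
for zz in range(-70,10,10):
    m=(np.hypot(Q[...,0]-x,Q[...,1]-y)<30)&(abs(Q[...,2]-z-zz)<5); print(zz,m.sum(),np.mean(Q[m],0))
E
```

```text
14.625 [ 513.61140132 -341.79454507  266.15147499] [ 3.13855498e+00 -1.21912438e-03  4.95237625e-03] 0.21028290933576588 [-0.37351087 -0.43855362 -1.80439782]
163 med [ 518.7 -333.8  236.4] min [ 510.8 -342.9  210.2] max [ 523.6 -329.1  261. ] circ 516.5 -336.1 7.2
189 med [ 522.4 -332.5  296.8] min [ 494.7 -360.7  281.4] max [ 536.3 -317.8  304.1] circ 516.1 -338.4 22.8
-70 0 [nan nan nan]
-60 1 [ 515.70624596 -333.8262317   210.22850284]
-50 29 [ 518.19976132 -334.57449804  216.52845018]
-40 31 [ 518.07303855 -334.16914631  226.1174165 ]
-30 35 [ 517.86207918 -334.66824033  235.98077358]
-20 32 [ 517.69925195 -334.81038463  246.05370527]
-10 35 [ 518.06994407 -334.64328344  256.0503106 ]
0 38 [ 518.26661646 -335.19287006  266.38877342]
  return _methods._mean(a, axis=axis, dtype=dtype,
  ret = um.true_divide(
```

View pics/c4.png

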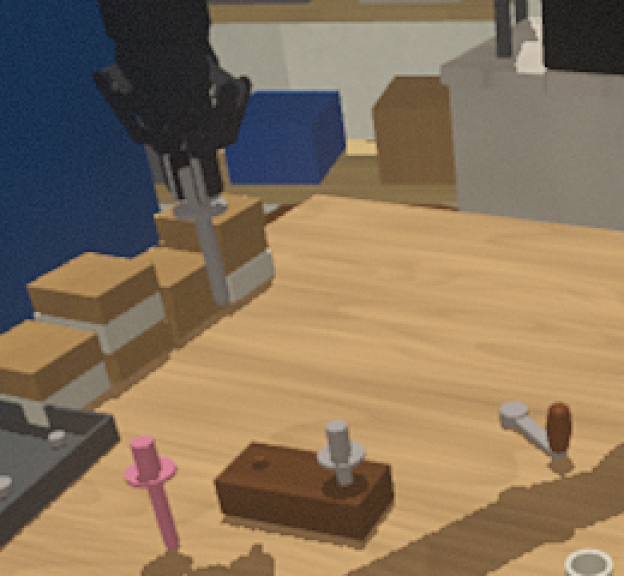

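View pics/w7.png

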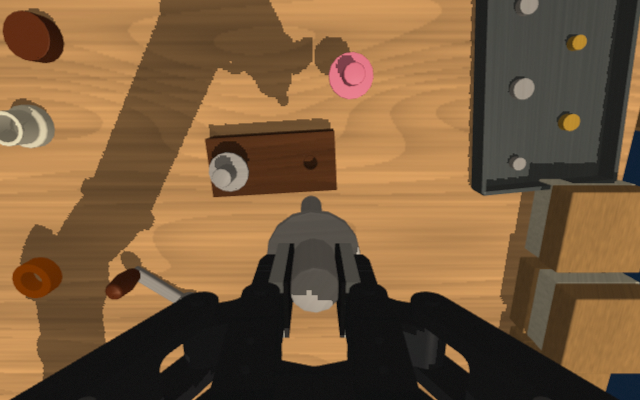

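The spindle hangs upright in the jaws, and its shank is vertical to within 1 mm over 50 mm. It left the rack cleanly and its foot is at z ≈ 211. Carry it over the stack.

Emit:
drive_tool(moves=[[[0.002,0.03,0],0,-1],[[0.007,0.09,0],0,-1],[[0.011,0.15,0],0,-1],[[0.016,0.21,0],0,-1],[[0.02,0.27,0],0,-1],[[0.025,0.33,0],0,-1],[[0.029,0.39,0],0,-1],[[0.034,0.45,0],0,-1]])

```text
t: 15.72
eef_pos: [545.9, 110.4, 262.1]
eef_rot: [3.14, -0.001, -0.004]
ft_force: [1.6, 0.0, -1.4]
grip_width: 0.214
```

Emit:
drive_tool(moves=[[[0.004,0.055,0],0,-1],[[0.008,0.1,0],0,-1],[[0.01,0.125,0],0,-1],[[0.01,0.134,0],0,-1],[[0.01,0.134,0],0,-1],[[0.01,0.134,0],0,-1]])

```text
t: 16.48
eef_pos: [557.3, 241.0, 263.6]
eef_rot: [3.14, -0.004, -0.001]
ft_force: [0.0, 0.2, -1.7]
grip_width: 0.208
```

```bash
cat > chk.py <<'E'
from h import *
import sys,warnings; warnings.simplefilter('ignore')
n=sys.argv[1]
s,p,P=wcloud('w'+n); print(s['t'],s['eef_pos'],s['eef_rot'],s['grip_width'],s['ft_force'])
x,y,z=s['eef_pos']
for c in ['scene','wrist']:
    if c=='scene': p,d=save(c,'s'+n); Q=cloud(c,d); Q[d<=0]=np.nan
    else: Q=P
    print(c)
    m=(np.hypot(Q[...,0]-x,Q[...,1]-y)<45)&(Q[...,2]>146)&(Q[...,2]<158)
    if m.sum()>10: rep(Q,x,y,45,146,158)
    for zz in range(-60,20,15):
        m=(np.hypot(Q[...,0]-x,Q[...,1]-y)<14)&(abs(Q[...,2]-z-zz)<5)&(Q[...,2]>160)
        if m.sum()>5: print(zz,m.sum(),'min',Q[m].min(0).round(1),'max',Q[m].max(0).round(1))
    m=(np.hypot(Q[...,0]-x,Q[...,1]-y)<30)&(Q[...,2]>z+25)&(Q[...,2]<z+38)
    if m.sum()>10: rep(Q,x,y,30,z+25,z+38)
a=cv2.imread(f'pics/s{n}.png'); cv2.imwrite(f'pics/c{n}.png',cv2.resize(a[80:300,350:550],None,fx=2.6,fy=2.6,interpolation=3))
E
python3 chk.py 8
```

```text
16.475 [557.32491833 241.0417424  263.60230117] [ 3.13979233e+00 -4.31341526e-03 -7.16766341e-04] 0.2084812205645565 [ 0.01125275  0.20532092 -1.73713056]
scene
487 med [565.8 245.  153.1] min [533.7 219.3 146. ] max [586.7 270.1 156. ] circ 560.1 244.7 27.0
-45 46 min [559.9 237.4 214.3] max [567.9 250.8 223.4]
-30 54 min [558.8 237.3 228.6] max [567.4 251.  238.4]
-15 54 min [559.9 236.8 243.9] max [567.1 250.6 253.5]
0 57 min [559.2 236.4 258.7] max [567.2 250.2 268.4]
15 62 min [560.5 236.3 273.7] max [566.8 249.8 283.5]
289 med [569.2 242.4 296.5] min [545.4 221.4 291.9] max [582.9 264.  301.4] circ 560.4 242.9 22.5
wrist
1770 med [564.5 242.9 153.7] min [536.2 217.8 146. ] max [585.3 268.1 156.2] circ 559.4 242.7 25.9
-45 66 min [559.8 235.6 213.8] max [565.5 248.7 223.6]
-30 95 min [559.3 235.3 228.7] max [565.3 248.9 238.2]
-15 12 min [563.8 239.3 243.6] max [565.4 245.9 246.3]
2484 med [570.6 240.9 296.7] min [559.2 219.  291.9] max [580.1 261.9 301.6] circ 561.1 240.4 21.5
```

View pics/w8.png

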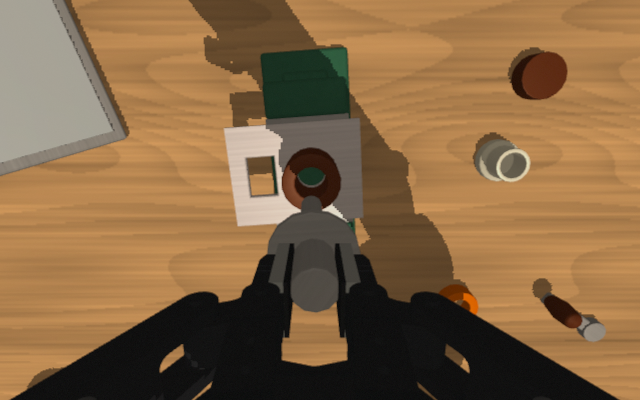

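View pics/c8.png

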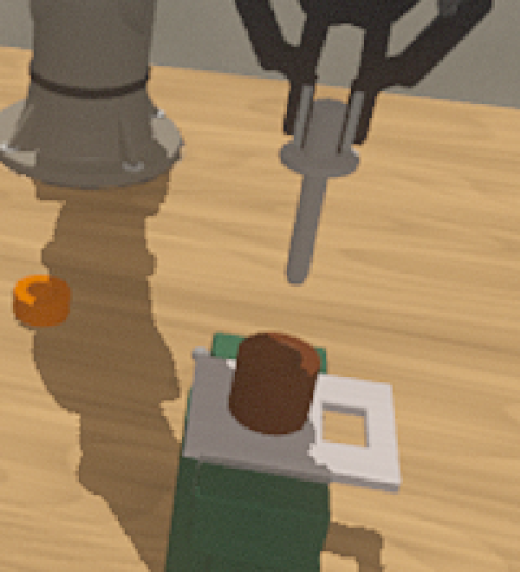

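The same-camera comparison shows the shank axis at about (558.5, 242.2) and the stack bore at (559.4, 242.7), so the 7 mm play is ample. I'll lower in stages and watch the force.

Emit:
drive_tool(moves=[[[0,0.001,-0.03],0,-1],[[0,0.001,-0.045],0,-1],[[0,0.001,-0.055],0,-1],[[0,0.001,-0.065],0,-1],[[0,0.001,-0.07],0,-1],[[0,0.001,-0.07],0,-1]])

```text
t: 17.32
eef_pos: [557.0, 244.3, 194.0]
eef_rot: [3.141, -0.0, -0.0]
ft_force: [0.5, 0.3, -1.0]
grip_width: 0.211
```

```bash
python3 chk.py 9
```

```text
17.325 [556.95951873 244.27298167 194.01932698] [ 3.14143699e+00 -1.99420723e-04 -2.49595583e-04] 0.21083656338103324 [ 0.4730472   0.2720156  -0.99386754]
scene
473 med [567.2 244.4 153.2] min [535.1 219.3 146.1] max [587.4 270.2 157.8] circ 561.2 244.4 26.4
-30 40 min [559.8 240.5 160.4] max [567.4 254.  168.9]
-15 45 min [556.5 240.1 174.1] max [566.6 253.5 184. ]
0 48 min [559.  239.8 189.3] max [566.7 253.3 198.4]
15 42 min [558.5 239.4 204.4] max [567.1 253.2 214. ]
266 med [569.2 245.6 227.1] min [546.  224.4 220.6] max [581.8 267.5 231.7] circ 560.6 246.1 22.1
wrist
2270 med [570.5 243.1 153.8] min [547.7 217.6 146. ] max [585.2 268.5 157.9] circ 559.4 242.8 25.9
-30 84 min [559.1 238.6 160.4] max [565.  252.1 168.9]
-15 13 min [564.2 241.9 174. ] max [564.8 247.9 176.2]
2486 med [570.2 244.2 227.1] min [558.9 222.3 222. ] max [579.9 265.  232. ] circ 560.5 243.7 21.4
```

View pics/c9.png

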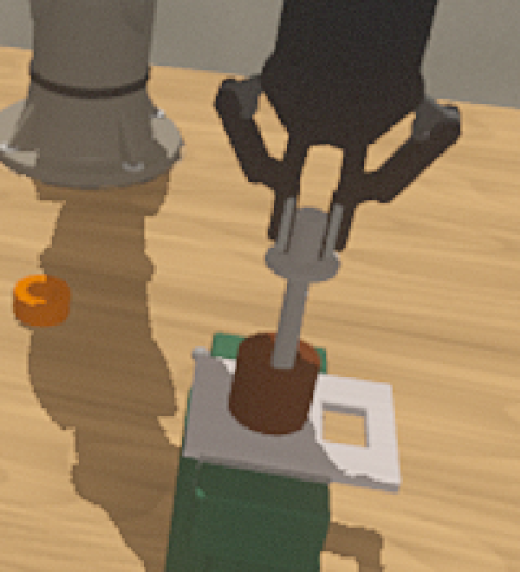

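The shank is about 15 mm into the bore, with its axis at (558, 245.3) against 242.8 for the hub. I'll shift y by −1.5 mm and carry on.

Emit:
drive_tool(moves=[[[0.001,-0.0015,0],0,-1],[[0.001,-0.0015,-0.01],0,-1],[[0.001,-0.0015,-0.02],0,-1],[[0.001,-0.0015,-0.03],0,-1],[[0.001,-0.0015,-0.03],0,-1]])

```text
t: 18.05
eef_pos: [557.1, 242.2, 162.6]
eef_rot: [3.14, 0.0, -0.004]
ft_force: [0.2, -0.1, -2.2]
grip_width: 0.211
```

Emit:
drive_tool(moves=[[[0,0,-0.008],0,-1],[[0,0,-0.016],0,-1],[[0,0,-0.024],0,-1],[[0,0,-0.03],0,-1],[[0,0,-0.03],0,-1]])

```text
t: 18.68
eef_pos: [557.6, 242.5, 133.4]
eef_rot: [3.141, -0.0, -0.002]
ft_force: [0.0, -0.3, -2.5]
grip_width: 0.21
```

No contact on the way. The foot has passed through the plate, and about 6 mm remain.

Emit:
drive_tool(moves=[[[0,0,-0.002],0,-1],[[0,0,-0.004],0,-1],[[0,0,-0.004],0,-1]])

```text
t: 19.05
eef_pos: [557.9, 242.7, 130.0]
eef_rot: [3.141, -0.0, -0.0]
ft_force: [-0.0, -0.7, -1.1]
grip_width: 0.213
```

```bash
python3 chk.py 10
```

```text
19.05 [557.93708567 242.71117096 130.04103037] [ 3.14138307e+00 -2.50909991e-04 -7.19152343e-05] 0.21326717058829542 [-0.02386624 -0.74041162 -1.07374336]
scene
273 med [577.2 245.6 153. ] min [550.2 219.3 146. ] max [586.8 270.2 157.4] circ 562.4 244.8 25.7
252 med [570.2 244.6 162.8] min [548.8 221.2 155.1] max [585.3 265.3 168. ] circ 562.4 244.1 23.0
wrist
1958 med [577.8 244.5 153.6] min [554.2 217.4 146. ] max [585.3 268.5 155.8] circ 559.7 243.0 25.7
2514 med [571.2 242.6 163.1] min [556.1 220.6 155. ] max [583.  266.9 168. ] circ 562.7 243.6 23.8
```

View pics/c10.png

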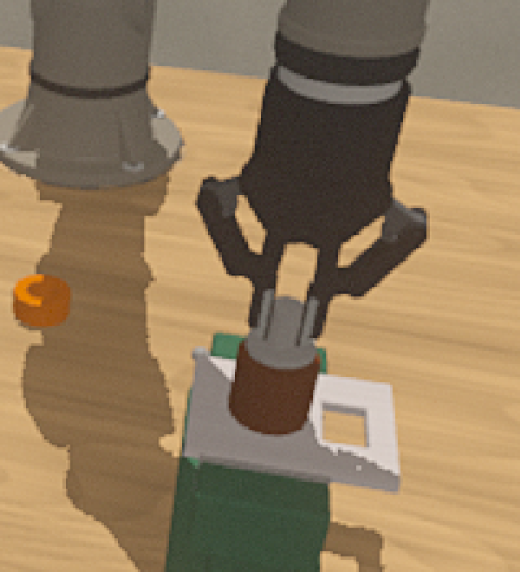

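The flange top is at z 163, so its underside is about 4.5 mm above the hub. Creep down.

Emit:
drive_tool(moves=[[[0,0,-0.002],0,-1],[[0,0,-0.003],0,-1],[[0,0,-0.004],0,-1],[[0,0,-0.004],0,-1]])

```text
t: 19.65
eef_pos: [558.0, 242.7, 126.2]
eef_rot: [3.141, -0.0, -0.0]
ft_force: [-0.7, -0.4, -1.4]
grip_width: 0.208
```

Emit:
drive_tool(moves=[[[0,0,-0.001],0,-1],[[0,0,-0.001],0,-1]])

```text
t: 19.9
eef_pos: [558.1, 242.8, 126.0]
eef_rot: [3.141, -0.0, 0.001]
ft_force: [-2.6, -2.5, 5.7]
grip_width: 0.213
```

Contact: Fz went from −1.4 to +5.7 N. Release slowly, pause, then retreat straight up.

Emit:
drive_tool(moves=[[[0,0,0],0,-0.4],[[0,0,0],0,0],[[0,0,0],0,0.5],[[0,0,0],0,0.5],[[0,0,0.02],0,0.5],[[0,0,0.06],0,0.5],[[0,0,0.12],0,0.5],[[0,0,0.15],0,0.5]])

```text
t: 20.9
eef_pos: [559.2, 244.1, 280.6]
eef_rot: [-3.139, -0.0, -0.01]
ft_force: [0.2, 0.5, -0.9]
grip_width: 0.75
```

```bash
python3 chk.py 11; python3 - <<'E'
from h import *
s,p,P=wcloud('w12')
rep(P,558,243,45,146,156); rep(P,558,243,35,156.5,162); rep(P,558,243,30,180,200)
for c in ['scene','wrist']:
    if c=='scene': camera(c)
    for t in ['spindle_long','hub_on_plate','carrier_hole','hub_loose']: print(c,t,landmark_of(c,t)[:3])
E
```

```text
20.9 [559.22776823 244.12512224 280.61527115] [-3.13865038e+00 -3.05310685e-04 -9.80553074e-03] 0.7497570657017583 [ 0.23050626  0.47894342 -0.90516532]
scene
291 med [578.  244.4 153.3] min [540.9 219.3 146. ] max [587.7 270.3 157.9] circ 561.8 245.1 26.0
wrist
801 med [569.6 244.9 153.8] min [533.9 217.5 146.5] max [585.1 267.8 158. ] circ 559.3 243.0 25.9
654 med [570.9 244.8 153.6] min [533.9 217.2 146.1] max [585.5 267.7 155.8] circ 559.5 242.8 26.0
1224 med [563.9 242.1 158.8] min [537.4 220.5 156.6] max [580.8 263.7 162. ] circ 559.1 242.5 22.0
478 med [560.2 242.2 188.7] min [550.  233.1 180. ] max [568.9 252.1 191. ] circ 559.1 242.5 9.9
scene spindle_long [{'location': [610.8, -377.7, 105.9], 'score': 0.97}, {'location': [556.5, 247.0, 173.2], 'score': 0.61}]
scene hub_on_plate [{'location': [559.9, 245.4, 118.6], 'score': 0.81}]
scene carrier_hole [{'location': [559.4, 244.5, 104.2], 'score': 0.84}]
scene hub_loose [{'location': [352.3, 41.4, 15.6], 'score': 0.85}, {'location': [560.1, 243.0, 143.3], 'score': 0.76}]
wrist spindle_long [{'location': [558.8, 241.8, 173.7], 'score': 0.69}]
wrist hub_on_plate []
wrist carrier_hole []
wrist hub_loose [{'location': [348.4, 41.1, 9.5], 'score': 0.66}]
```

View pics/c11.png

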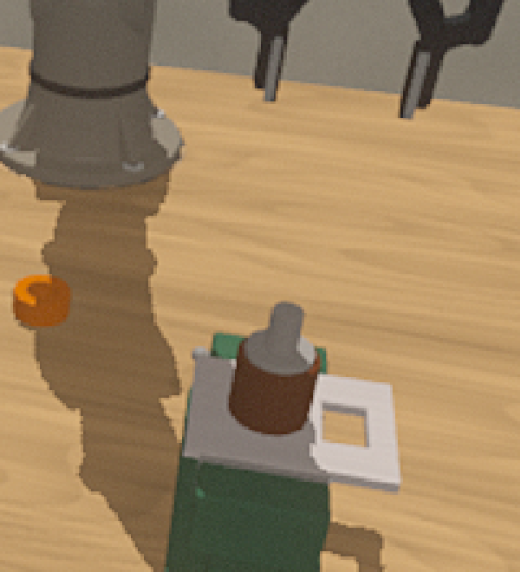

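View pics/w11.png

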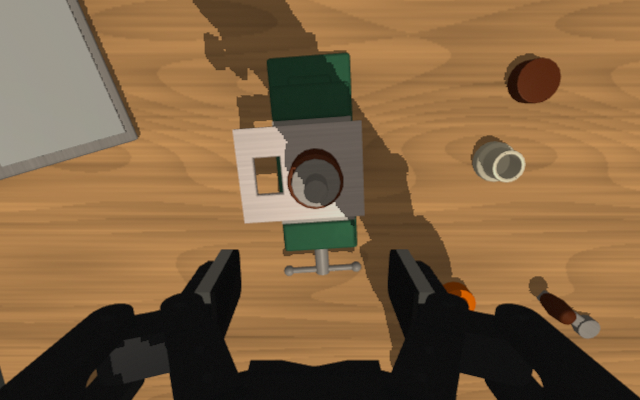

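The pictures show the spindle seated upright through the stack, with the gripper clear. The flange top is at 158.8, on the hub top at 153.7. The flange and knob circles are both at (559.1, 242.5), so there is no tilt. Knob height is about 68.7 mm above the plate. Handing in.

```bash
python3 -c "
from plant import *
print(finish_job())"
```

```text
the job is handed in; nothing more can be done
None
```

The job is done and handed in at about t = 21 s. The loose hub stands on the hub on the plate, and the long spindle is through both hubs and the plate. Its flange rests on the top hub and the gripper is clear above.

**Last checks**
- **Hubs:** the centres are about 1 mm apart, and the top hub's upper face is level at z ≈ 153.7 mm.
- **Spindle:** flange and knob are concentric at (559.1, 242.5), so it is upright. The flange top at 158.8 mm is about 5 mm above the hub. The knob centre is about 68.7 mm above the plate, inside the 63–73 mm limit.
- **Distance to the hole:** the network puts the hole at about (559.4, 244.5), some 2 mm from the spindle axis. Only the scene camera still reported it, because the stack now hides the hole.

**What went wrong or disagreed**
- **First grasp:** it closed on air above the hub. The reported TCP lies about 40 mm beyond the real fingertips, which the wrist and scene depth both showed. I corrected every later height for this, and the hub was not moved.
- **Cameras:** they differ by up to about 3 mm in x and y, so I compared parts within one camera.
- **Network:** it sometimes ranked the pink spindle or the orange ring first. I told them apart by colour and position and left both alone.

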